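Sweep the loose caps through the gate into the slot

TASK

With the fingertips, sweep the three loose white screw caps from the pan of the flat dark-floored metal tray through its narrow gate into the straight slot, one at a time: each cap must be wholly inside the slot before the next enters the gate. Only push them gently along the tray floor: do not pinch, lift, tip or press down hard on a cap, and leave the bottles, box, timer and pen around the tray where they are.

Things in the scene. Friction and masses are not known exactly. Their poses are not given: they have to be found in the camera images.
- tray: Flat open metal tray, dark floor, bare aluminium walls, fixed. Origin: middle of the gate, at worktop height; x points from the pan through the gate along the slot, y across, z up. Floor 2 mm thick; walls 4 mm thick, tops 8 mm above the worktop. Pan: x -165 to 0 mm, 184 mm wide (y +-92 mm); from x = -60 mm slanting walls narrow it to the gate.
- tray_gate (a point): Middle of the gate, on the tray floor (x = 0 of the tray), where pan meets slot: 39 mm wide, between two round steel posts 8 mm across at y = +-23.5 mm, 9 mm tall above the worktop
- tray_slot_end (a point): Middle of the slot's closed far end, on the tray floor (x = 130 mm of the tray). The slot is straight, 42 mm wide (y +-21 mm), from x = 0 to 130 mm: room for three caps in a row and 28 mm to spare
- cap_a: One of three like loose white screw caps in the pan, closed top up: upright ribbed cylinder, 34 mm in diameter, 20 mm tall, about 20 g; its top is 22 mm above the worktop, above all walls. Origin: centre of its underside. At the start they lie in the wide part of the pan about side by side: one near the middle line, the others some 60 mm to either side
- cap_b: One of three like loose white screw caps in the pan, closed top up: upright ribbed cylinder, 34 mm in diameter, 20 mm tall, about 20 g; its top is 22 mm above the worktop, above all walls. Origin: centre of its underside. At the start they lie in the wide part of the pan about side by side: one near the middle line, the others some 60 mm to either side
- cap_c: One of three like loose white screw caps in the pan, closed top up: upright ribbed cylinder, 34 mm in diameter, 20 mm tall, about 20 g; its top is 22 mm above the worktop, above all walls. Origin: centre of its underside. At the start they lie in the wide part of the pan about side by side: one near the middle line, the others some 60 mm to either side
- oil_bottle: Bystander, to be left alone: a small closed cream bottle with a white cap, 25 mm in diameter, 52 mm tall, standing beside the slot on the tray's +y side. Origin: centre of its underside
- coverslip_box: Bystander, to be left alone: a little square box with a blue lid, 31x31x20 mm, standing beside the slot on the tray's -y side. Origin: centre of its underside
- white_bottle: Bystander, to be left alone: a white bottle with a blue cap, 33 mm in diameter, 66 mm tall, standing beside the pan on the tray's -y side. Origin: centre of its underside
- timer: Bystander, to be left alone: a flat white lab timer, 58x62x20 mm, lying beside the pan on the tray's +y side. Origin: centre of its underside
- marker_red: Bystander, to be left alone: a marker pen, 118 mm long, 12 mm thick, lying beyond the box on the tray's -y side. Origin: centre of its underside
There are look-alikes about, which are no part of the job. What is shaped like the cap_a but orange is not meant. What is shaped like the cap_b but green is not meant.

How it is judged:
By the outcome, as a careful person would: the job done as asked, in the order asked, and still so for the second after the job is handed in, with the robot touching nothing.
It also fails if it takes over 61 s, if anything falls off the work surface, if the arm or the gripper's body presses on something with over 40 N, if the wrist force passes 120 N, or if a joint passes its speed limit or range.

ROBOT

A 6-joint arm with a two-finger parallel gripper is mounted at the origin on a cart in front of the work surface, level with it; the furniture and walls round the work are solid. World frame = base frame: x ahead of the robot, y to its left, z up, the work surface at z = 0. Lengths are in m, angles in rad, forces in N, time in s.
With the tool pointing down it reaches from about 0.275 to 0.975 m from the base axis. Payload 8.4 kg.
Tool frame: the origin (TCP) lies at the very end of the fingers, on their centre line; the grasp point (between the pads) lies 19 mm behind it (hold_point_z is the distance from the TCP to the grasp point, in m); z points along the fingers, y is the line along which they close (so a half turn about z gives the same grasp; the last joint's range is limited). The gripper opens to 92 mm and grips with 3 to 60 N. Pads are 20 mm wide; open, the fingers measure 128 mm over their backs; the gripper's body (75 mm by 189 mm) begins 69 mm behind the grasp point.
Start: joints at [-1.128, 0.353, 1.633, -0, 1.155, -0.002], TCP at [0.269, -0.564, 0.215] pointing down, gripper open.
Joint ranges: [-2.63, 2.63], [-0.92, 2.1], [0.06, 2.66], [-1.3, 4.44], [0, 2.69], [-3.02, 3.02]. Speed limits (rad/s): [2.22, 2.22, 2.79, 3.14, 3.14, 3.14].

INTERFACE

Orientations are given as a rotation vector (axis times angle).
In Python, from bench import get_state, get_image, calibration, sign_off, regions_of, pinpoint, hold_point_z gives the robot as it stands.
- The arm moves only by the shell command python3 -m inch 'ROWS' [FORCE]. ROWS is JSON, a list of rows, each a list of 3 entries, a list of its own where there are three numbers: the shift along the tool's x, y, z in cm, then the turn, a rotation vector about the tool's x, y, z in rad, then the opening in per cent of the stroke, from 0 (shut) to 100 (fully open). A call has exactly 5 rows; each row shifts and turns the commanded pose from where the row before left it, along the tool's axes as they then stand; what a row does not reach is not made up. A row lasts 1/8 s, in which the tool goes at most 62.5 mm and 10.7 degrees, less where a joint would pass 70% of its speed; a pose out of reach is approached as far as the arm can. A call is refused whole if a number of a shift passes 6.25 or a number of a turn 0.188, either way. A call with a gripper value outside its range is refused whole. The fingers move at their own pace and stop on an object; FORCE is the grip in N (left out, the last holds). Time passes only in rows, so rows that do not move let the fingers close, or fill a call up. It gives the time, the measured TCP pose, the force, the opening and the grip force at its end, in the units of the state.
- get_state(): the state, without advancing time (a new reading comes with each control period).
- get_image(name): name is "side" or "top"; returns the picture (480x640x3 uint8, blue, green, red); there is no depth.
- calibration(name): a dict with "intrinsics" (3x3 intrinsics, pixels), "origin" and "orientation" of the camera in the world. Camera axes: x right, y up, looking along -z (the intrinsics and any distortion apply to the point x, -y, -z); pixel columns grow to the right and rows downward; lengths in m; the calibration is good to about 2 mm. A picture is of the moment at which its call begins. calibration takes no time and is no camera call.
- sign_off(): hands the job in; it is judged then, once.
Trained networks look in the newest picture that a camera, given by its name, has taken for a name from the list of things; names that differ only in an ending like _2 or _b are one class to them, and where a whole thing is asked for, a point or a joint stands for the part that bears it (a point fixed in the world has none). Each returns a list of dicts, best first, with "confidence" (0 to 1); they miss things now and then, are a little off and sometimes report something else, mostly with a low value. They report only what shows in the picture. A call takes as long as a camera call. They do not tell look-alikes from the thing itself.
- regions_of(camera, thing): "mask" (480x640 bool, what is visible of it) and "box" ([centre column, centre row, width, height] in pixels, round what is visible of it).
- pinpoint(camera, thing): "uv" ([column, row] in pixels: a listed point, or the origin of a listed thing).
The state is a dict: "t": time; "joint_pos": joint angles; "qd": joint speeds; "joint_efforts": joint torques, N m; "eef_pos": TCP position; "orientation": TCP orientation; "force": force on the tool from outside, world axes, zero at the start; "torque": the same for the moment, N m; "grip_width": opening from 0.0 (shut) to 1.0 (fully open); "finger_force": force on a finger pad.
Only numpy, scipy, OpenCV 4.12 (cv2) and the standard library are available. Lean on these libraries where they do the work, as an engineer would, in place of code of your own. Each camera call takes 0.05 s, during which the arm holds its last target. There are 200 camera calls.

## Working session

There is one attempt and no reset: what is moved stays moved. The work goes in short steps, Python scripts to look and compute and a shell command to move; the robot and the scene stay as the last step left them, time stands still between calls to the robot, and variables do not carry over. Pictures are saved under pics/ and viewed, at most 14 in all, crops included, and the job is handed in when it is done.

```bash
mkdir -p pics; cat > h.py <<'E'
import numpy as np, cv2
from bench import *
from scipy.spatial.transform import Rotation as R
def cam(n):
    c=calibration(n); o=np.array(c["orientation"],float)
    M=o if o.shape==(3,3) else (R.from_rotvec(o).as_matrix() if o.size==3 else R.from_quat(o).as_matrix())
    return np.array(c["intrinsics"]),np.array(c["origin"]),M,c
def ray(n,uv,z):
    K,o,M,c=cam(n)
    p=np.linalg.inv(K)@[uv[0],uv[1],1]; d=M@[p[0],-p[1],-p[2]]
    return o+d*(z-o[2])/d[2]
def proj(n,P):
    K,o,M,c=cam(n); q=M.T@(np.array(P)-o); u=K@[q[0],-q[1],-q[2]]; return u[:2]/u[2]
E
python3 - <<'E'
from h import *
for n in("top","side"):
    im=get_image(n); cv2.imwrite(f"pics/{n}0.png",im); print(calibration(n))
for th,z in(("tray_gate",.002),("tray_slot_end",.002),("cap_a",.002)):
    for d in pinpoint("top",th)[:6]: print(th,np.round(d["uv"],1),round(d["confidence"],2),np.round(ray("top",d["uv"],z),4))
s=get_state();print(s["eef_pos"],s["orientation"],s["t"],s["force"],s["grip_width"])
E
```

```text
{'intrinsics': array([[483.53341809,   0.        , 332.37412205],
       [  0.        , 483.53341809, 239.71096009],
       [  0.        ,   0.        ,   1.        ]]), 'origin': array([0.38678126, 0.22400901, 0.92863337]), 'orientation': array([ 0.12383738, -0.11049429, -1.57980196])}
{'intrinsics': array([[540.72250962,   0.        , 328.0393648 ],
       [  0.        , 540.72250962, 245.8621362 ],
       [  0.        ,   0.        ,   1.        ]]), 'origin': array([0.0898535 , 0.8232981 , 0.56798827]), 'orientation': array([ 0.39287224, -1.16585128, -2.27624211])}
tray_gate [338.4 259.3] 0.82 [0.4876 0.2199 0.002 ]
tray_slot_end [269.6 262. ] 0.94 [0.484  0.3525 0.002 ]
cap_a [403.3 282.5] 0.8 [0.4415 0.0966 0.002 ]
cap_a [388.2 218.5] 0.7 [0.5663 0.1218 0.002 ]
cap_a [397.  252.8] 0.53 [0.4988 0.1068 0.002 ]
cap_a [401.  147.8] 0.53 [0.7092 0.0922 0.002 ]
cap_a [419.3 332.8] 0.53 [0.3468 0.0697 0.002 ]
[ 0.26884375 -0.56401076  0.21425281] [-3.06365237e+00 -6.92815091e-01  2.09321884e-04] 0.25 [-0.55239277 -0.12551478 -0.02052955] 0.997147843761326
```

View pics/top0.png

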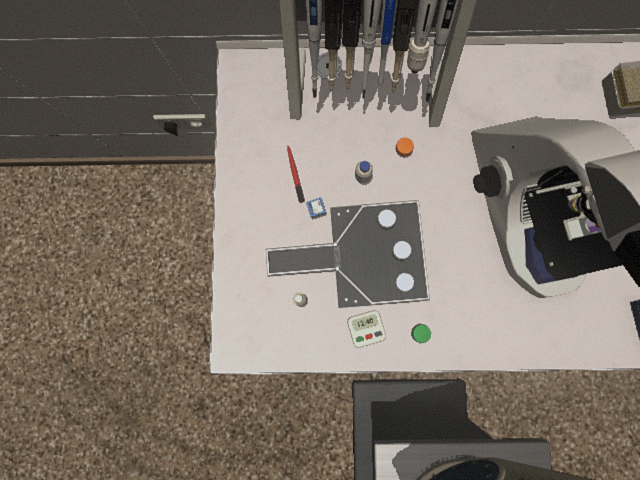

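View pics/side0.png

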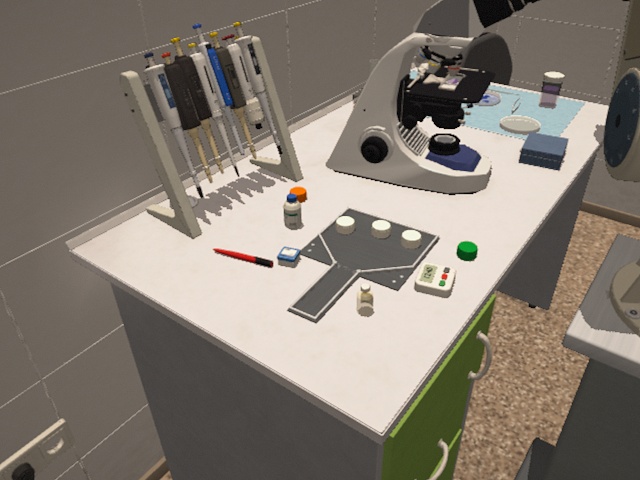

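The top view shows three white caps at about (388,218), (402,250) and (405,282), and the slot running left from (338,259) to (270,262). The side view shows the same, with the microscope standing between the start pose and the tray.

```bash
cat >> h.py <<'E'
def caps(im=None):
    im=get_image("top") if im is None else im
    P=[ray("top",(405,250),.002)[:2]]
    hsv=cv2.cvtColor(im,cv2.COLOR_BGR2HSV); m=((hsv[...,2]>150)&(hsv[...,1]<60)).astype(np.uint8)
    n,l,st,c=cv2.connectedComponentsWithStats(cv2.morphologyEx(m,cv2.MORPH_OPEN,np.ones((5,5),np.uint8)))
    out=[]
    for i in range(1,n):
        u,v=c[i]
        if 120<st[i,4]<420 and 265<u<430 and 205<v<305: out.append((np.round(c[i],1),int(st[i,4]),tr(ray("top",c[i],.021))))
    return out
G=np.array([.4876,.2199]); E_=np.array([.484,.3525])
def tr(p):
    e=(E_-G)/np.linalg.norm(E_-G); d=np.array(p[:2])-G
    return np.round([d@e*1000, (d@[-e[1],e[0]])*1000],1)
E
python3 - <<'E'
from h import *
im=cv2.imread("pics/top0.png")
for c in caps(im): print(c)
for uv in((332,207),(418,202),(428,299),(339,306),(268,249),(269,275),(337,243),(338,271)): print(uv,np.round(ray("top",uv,.008),4),tr(ray("top",uv,.008)))
for uv in((473,180),(473,130),(540,297),(495,240),(590,180),(630,240)): print(uv,*[np.round(ray("top",uv,z)[:2],3) for z in(0,.15,.3)])
for uv in((410,35),(510,70),(500,10),(430,5)):
  K,o,M,c=cam("side");
  print("side",uv,*[np.round(ray("side",uv,z),3) for z in(.2,.3,.4)])
s=get_state();print(proj("side",s["eef_pos"]),proj("side",[.269,-.564,.4]));print(R.from_rotvec(s["orientation"]).as_matrix().round(3))
E
python3 -c "
import cv2;im=cv2.imread('pics/top0.png')[190:320,255:440];cv2.imwrite('pics/c.png',cv2.resize(im,None,fx=4,fy=4,interpolation=2))"
```

```text
(array([386.7, 217.8]), 235, array([-95.2, -73.9]))
(array([401.9, 249.2]), 238, array([-120.5,  -12.3]))
(array([404.7, 281.6]), 248, array([-122.1,   48.9]))
(332, 207) [0.5893 0.231  0.008 ] [   8.4 -102. ]
(418, 202) [0.597  0.0637 0.008 ] [-159.2 -105.1]
(428, 299) [0.4095 0.0519 0.008 ] [-165.8   82.6]
(339, 306) [0.3984 0.22   0.008 ] [ 2.5 89.2]
(268, 249) [0.5085 0.355  0.008 ] [134.5 -24.6]
(269, 275) [0.4585 0.3527 0.008 ] [133.5  25.5]
(337, 243) [0.5185 0.2222 0.008 ] [  1.5 -30.9]
(338, 271) [0.4645 0.221  0.008 ] [ 1.7 23. ]
(473, 180) [ 0.642 -0.048] [ 0.601 -0.004] [0.559 0.04 ]
(473, 130) [ 0.745 -0.053] [ 0.687 -0.009] [0.629 0.036]
(540, 297) [ 0.411 -0.162] [ 0.407 -0.1  ] [ 0.403 -0.037]
(495, 240) [ 0.522 -0.084] [ 0.5   -0.034] [0.478 0.016]
(590, 180) [ 0.638 -0.277] [ 0.598 -0.196] [ 0.557 -0.115]
(630, 240) [ 0.518 -0.343] [ 0.497 -0.252] [ 0.476 -0.16 ]
side (410, 35) [ 0.772 -0.46   0.2  ] [ 0.587 -0.112  0.3  ] [0.401 0.237 0.4  ]
side (510, 70) [ 0.459 -0.332  0.2  ] [ 0.359 -0.018  0.3  ] [0.259 0.296 0.4  ]
side (500, 10) [ 0.688 -0.853  0.2  ] [ 0.526 -0.397  0.3  ] [0.363 0.058 0.4  ]
side (430, 5) [ 0.891 -0.8    0.2  ] [ 0.673 -0.359  0.3  ] [0.456 0.082 0.4  ]
[633.250203    51.50204725] [662.46156062 -42.62251033]
[[ 0.903  0.43  -0.   ]
 [ 0.43  -0.903  0.001]
 [-0.    -0.001 -1.   ]]
```

View pics/c.png

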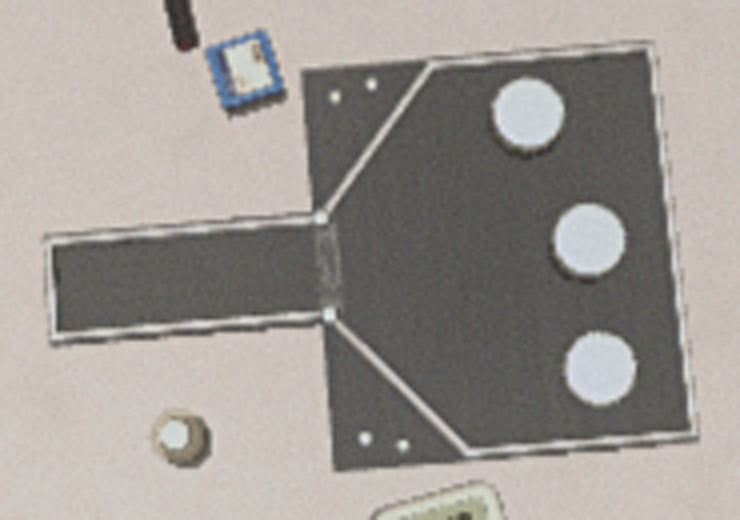

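The crop shows the gate posts at full-picture pixels of about (335,244) and (337.5,268.5), and the slot end corners at (266,249) and (268,276). The caps are well apart. I'll fit the tray pose from the corners.

```bash
cat > fit.py <<'E'
from h import *
from scipy.optimize import least_squares
C=np.array([(321,217),(330,314),(45,237),(52,343),(651,43),(696,436),(434,64),(467,453)])
T=np.array([(0,-23.5),(0,23.5),(133,-24),(133,24),(-167,-94),(-167,94),(-60,-93.5),(-60,93.5)])/1000
W=np.array([ray("top",((x+.5)/4-.5+255,(y+.5)/4-.5+190),.0085)[:2] for x,y in C])
f=lambda p:(R.from_euler("z",p[2]).as_matrix()[:2,:2]@T.T).T+p[:2]
r=least_squares(lambda p:(f(p)-W).ravel(),[.487,.22,1.59],loss="soft_l1",f_scale=.003)
print(r.x,((f(r.x)-W)*1000).round(1).tolist())
E
python3 fit.py
```

```text
[0.49313374 0.22444794 1.64207838] [[-0.2, -0.2], [-0.3, 0.2], [-1.2, -0.2], [1.9, 0.2], [-1.3, -0.3], [1.1, 0.4], [-0.5, 0.8], [0.6, -0.9]]
```

```bash
sed -i 's/^G=.*/G=np.array([.49313,.22445]); TH=1.64208; E_=G+.1*np.array([np.cos(TH),np.sin(TH)])/' h.py
python3 -m inch '[[[2.34,-4.58,-0.5],[0,0,0],22],[[2.34,-4.58,-0.5],[0,0,0],22],[[2.34,-4.58,-0.5],[0,0,0],22],[[2.34,-4.58,-0.5],[0,0,0],22],[[2.34,-4.58,-0.5],[0,0,0],22]]'
python3 -c "
from h import *
for c in caps(cv2.imread('pics/top0.png')):print(c)
s=get_state();print(tr(s['eef_pos']),s['force'])"
```

```text
t: 0.88
eef_pos: [0.2758, -0.3055, 0.2397]
orientation: [3.064, 0.692, 0.0]
force: [-0.0, -0.1, 1.0]
grip_width: 0.479
finger_force: 0.0
(array([386.7, 217.8]), 235, array([-102.5,  -63.8]))
(array([401.9, 249.2]), 238, array([-125. ,   -1.1]))
(array([404.7, 281.6]), 248, array([-124. ,   60.1]))
[-513.2  254.5] [-0.00757023 -0.10824091  0.98730195]
```

```bash

python3 -m inch '[[[2.34,-4.58,0],[0,0,0],22],[[2.34,-4.58,0],[0,0,0],22],[[2.34,-4.58,0],[0,0,0],22],[[2.34,-4.58,0],[0,0,0],22],[[2.34,-4.58,0],[0,0,0],22]]'
python3 -m inch '[[[0,0,0],[0,0,-0.171],22],[[0,0,0],[0,0,-0.171],22],[[0,0,0],[0,0,-0.171],22],[[0,0,0],[0,0,-0.171],22],[[0,0,0],[0,0,-0.171],22]]'
python3 -m inch '[[[0,0,0],[0,0,-0.171],22],[[0,0,0],[0,0,-0.171],22],[[0,0,0],[0,0,0],22],[[0,0,0],[0,0,0],22],[[0,0,0],[0,0,0],22]]'
cat > st.py <<'E'
from h import *
s=get_state(); M=R.from_rotvec(s["orientation"]).as_matrix()
print("t",s["t"],"tray xy",tr(s["eef_pos"]),"z",round(s["eef_pos"][2]*1000,1),"yaw err deg",round(np.degrees(np.arctan2(M[1,0],M[0,0])-TH),2),"tilt",M[:,2].round(3),"F",np.round(s["force"],1),"ff",s["finger_force"],s["grip_width"])
E
python3 st.py
```

```text
t: 1.5
eef_pos: [0.2829, -0.0486, 0.2399]
orientation: [3.064, 0.692, 0.002]
force: [0.8, 0.2, -0.3]
grip_width: 0.224
finger_force: 0.0
t: 2.12
eef_pos: [0.283, -0.05, 0.2396]
orientation: [2.496, 1.908, 0.0]
force: [0.4, -0.8, -0.4]
grip_width: 0.218
finger_force: 0.0
t: 2.75
eef_pos: [0.2831, -0.0501, 0.2396]
orientation: [-2.144, -2.297, -0.0]
force: [-0.1, 0.6, -0.2]
grip_width: 0.221
finger_force: 0.0
t 2.75 tray xy [-258.9  229.1] z 239.6 yaw err deg -0.14 tilt [-0.  0. -1.] F [-0.1  0.6 -0.2] ff 0.0 0.22084935987140333
```

```bash

python3 -m inch '[[[1.98,4.6,3],[0,0,0],22],[[1.98,4.6,3],[0,0,0],22],[[1.98,4.6,3],[0,0,0],22],[[1.98,4.6,3],[0,0,0],22],[[1.98,4.6,3],[0,0,0],22]]'
python3 -m inch '[[[0,0,2],[0,0,0],22],[[0,0,2],[0,0,0],22],[[0,0,0],[0,0,0],22],[[0,0,0],[0,0,0],22],[[0,0,0],[0,0,0],22]]'
python3 st.py; python3 -c "
from h import *
a=get_image('side')[180:300,280:460];b=get_image('top')[170:330,255:455]
cv2.imwrite('pics/d.png',np.vstack([cv2.resize(a,(400,267)),cv2.resize(b,(400,320))]))"
```

```text
t: 3.38
eef_pos: [0.5069, 0.066, 0.0882]
orientation: [-2.143, -2.298, 0.0]
force: [1.0, -0.7, 0.8]
grip_width: 0.216
finger_force: 0.0
t: 4.0
eef_pos: [0.5062, 0.065, 0.0506]
orientation: [2.141, 2.298, 0.002]
force: [0.1, -0.1, -0.1]
grip_width: 0.221
finger_force: 0.0
t 4.0 tray xy [-160.    -1.6] z 50.6 yaw err deg -0.04 tilt [ 0.002  0.    -1.   ] F [ 0.1 -0.1 -0.1] ff 0.0 0.2208579004528028
```

View pics/d.png

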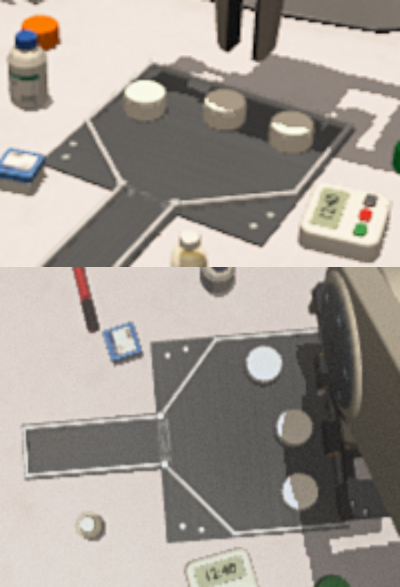

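The fingers stand behind the middle cap, clear of everything. I'll go down and push.

```bash

python3 -m inch '[[[0,0,2],[0,0,0],22],[[0,0,1.2],[0,0,0],22],[[0,0,0.6],[0,0,0],22],[[0,0,0],[0,0,0],22],[[0.5,0,0],[0,0,0],22]]'
python3 st.py
python3 -m inch '[[[0.5,0,0],[0,0,0],22],[[0.7,0,0],[0,0,0],22],[[1,0,0],[0,0,0],22],[[1,0,0],[0,0,0],22],[[1,0,0],[0,0,0],22]]'
python3 -m inch '[[[1,0,0],[0,0,0],22],[[1,0,0],[0,0,0],22],[[1,0,0],[0,0,0],22],[[0.8,0,0],[0,0,0],22],[[0.4,0,0],[0,0,0],22]]'
python3 st.py; python3 -c "
from h import *
im=get_image('top');cv2.imwrite('pics/e.png',cv2.resize(im[170:330,255:455],None,fx=3,fy=3))
for c in caps(im):print(c)
for d in pinpoint('top','cap_a'): print(d['confidence'],d['uv'],tr(ray('top',d['uv'],.002)))
for d in pinpoint('side','cap_a'): print('s',d['confidence'],d['uv'],tr(ray('side',d['uv'],.002)))"
```

```text
t: 4.72
eef_pos: [0.5054, 0.07, 0.0119]
orientation: [2.142, 2.298, 0.0]
force: [-0.0, 0.1, 0.8]
grip_width: 0.222
finger_force: 0.0
t 4.725 tray xy [-154.9   -1.2] z 11.9 yaw err deg -0.05 tilt [ 0.  0. -1.] F [-0.   0.1  0.8] ff 0.0 0.22239654551243143
t: 5.35
eef_pos: [0.5021, 0.1127, 0.0116]
orientation: [2.141, 2.299, 0.0]
force: [0.3, 0.7, -0.2]
grip_width: 0.22
finger_force: 0.1
t: 5.98
eef_pos: [0.4992, 0.1543, 0.0116]
orientation: [2.141, 2.299, 0.0]
force: [0.6, 0.6, 0.2]
grip_width: 0.222
finger_force: 0.1
t 5.975 tray xy [-70.4  -1. ] z 11.6 yaw err deg 0.01 tilt [ 0.  0. -1.] F [0.6 0.6 0.2] ff 0.13124872390108067 0.22154778326608351
0.62 [399.5, 147.7] [-144.3 -206.6]
s 0.81 [465.4, 254.6] [-144.3  154.7]
s 0.7 [347.9, 229.0] [-107.4  -62.1]
s 0.7 [381.6, 233.6] [-126.5   -0.9]
s 0.6 [299.5, 198.2] [-154.1 -204.6]
s 0.52 [408.7, 241.9] [-128.2   53.4]
```

View pics/e.png

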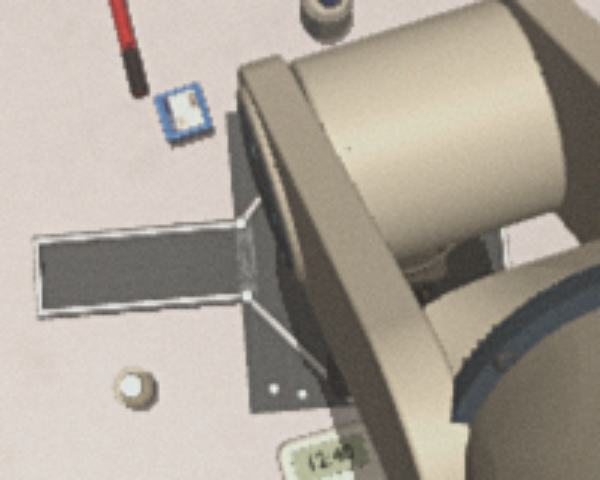

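The top view is blocked by the wrist, so I'll use the side camera.

```bash
cat > sd.py <<'E'
import sys
from h import *
im=get_image('side')
if len(sys.argv)>1: cv2.imwrite(sys.argv[1],cv2.resize(im[190:330,270:460],None,fx=4,fy=4))
for d in pinpoint('side','cap_a'):
    p=tr(ray('side',d['uv'],.002))
    if abs(p[1])<95: print(round(d['confidence'],2),np.round(d['uv'],1),p)
# colour blobs of bright white/grey tops
E
python3 sd.py pics/f.png
```

```text
0.89 [362.5 256.5] [-46.    3.4]
0.8 [344.2 227.3] [-108.8  -71. ]
0.77 [407.1 242.4] [-125.2   51.6]
```

View pics/f.png

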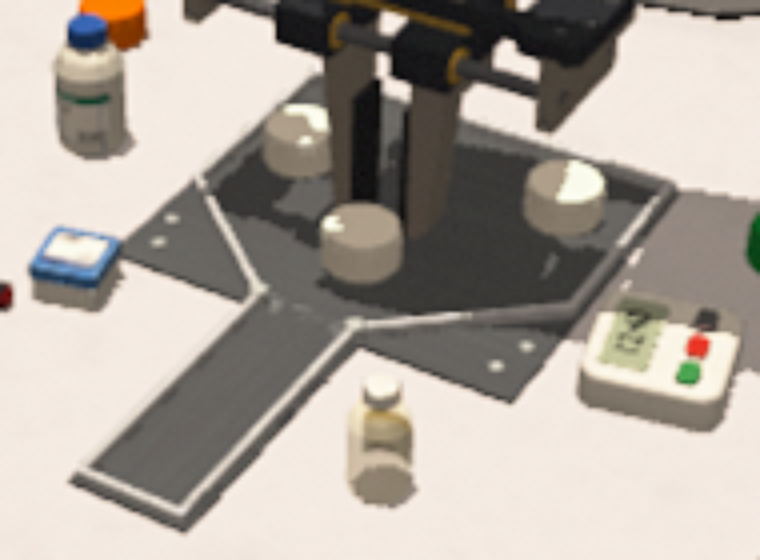

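The cap sits between both fingertips in front of the gate. Posts are at side pixels of about (335.5,262.5) and (358,271), with the cap at (360,250). I'll cross-check its sideways offset against the posts.

```bash
python3 - <<'E'
from h import *
c=lambda x,y:((x+.5)/4-.5+270,(y+.5)/4-.5+190)
for p,z in(((262,291),.009),((352,324),.009),((80,474),.008),((183,512),.008)): print(tr(ray("side",c(*p),z)))
th=TH;e=np.array([np.cos(th),np.sin(th)]);n=np.array([-e[1],e[0]])
def px(x,y,z): 
    u=proj("side",[*(G+e*x/1000+n*y/1000),z]); return ((u-[270,190]+.5)*4-.5).round(1)
for y in(-3,-1,1,3):
    a=np.linspace(0,6.28,200); q=np.array([px(-46.7+17*np.cos(t),y+17*np.sin(t),z) for t in a for z in(.002,.022)]); print(y,q.min(0),q.max(0))
print(px(0,-23.5,.009),px(0,23.5,.009))
im=cv2.imread("pics/f.png");print(im[250,300:425:3].sum(1)//3)
E
```

```text
[  1.2 -23.9]
[ 1. 20.]
[135.1 -23.9]
[132.2  21.4]
-3 [320.8 202.6] [399.9 285.5]
-1 [324.7 203.9] [404. 287.]
1 [328.7 205.3] [408.1 288.4]
3 [332.6 206.6] [412.2 289.9]
[264.2 289.8] [360.5 325.3]
[101 101 101  97  91  91  95 105 111 114 116 120 121 120 117 120 121 124
 128 128 129 129 130 131 128 125 121 120 119 119 118 118 114 101  80  56
  53  54  55  57  56  55]
```

```bash

python3 -m inch '[[[0.8,0,0],[0,0,0],22],[[1,0,0],[0,0,0],22],[[1,0,0],[0,0,0],22],[[1,0,0],[0,0,0],22],[[1,0,0],[0,0,0],22]]'
python3 st.py; python3 sd.py
python3 -m inch '[[[1,0,0],[0,0,0],22],[[1,0,0],[0,0,0],22],[[1,0,0],[0,0,0],22],[[0.8,0,0],[0,0,0],22],[[0.4,0,0],[0,0,0],22]]'
python3 st.py; python3 sd.py pics/g.png
```

```text
t: 6.85
eef_pos: [0.4957, 0.2025, 0.0116]
orientation: [-2.141, -2.299, -0.0]
force: [-0.5, 0.3, -0.8]
grip_width: 0.221
finger_force: 0.1
t 6.85 tray xy [-22.1  -1. ] z 11.6 yaw err deg 0.0 tilt [-0.  0. -1.] F [-0.5  0.3 -0.8] ff 0.050634356491343624 0.22071832161300445
0.87 [406.2 243.8] [-120.4   52.1]
0.57 [348.3 269.9] [-0.3  1.3]
0.38 [345.5 226. ] [-113.9  -71.2]
t: 7.58
eef_pos: [0.4927, 0.2442, 0.0116]
orientation: [2.141, 2.299, 0.0]
force: [-0.5, 0.2, -0.4]
grip_width: 0.221
finger_force: 0.0
t 7.575 tray xy [19.7 -1. ] z 11.6 yaw err deg 0.01 tilt [ 0.  0. -1.] F [-0.5  0.2 -0.4] ff 0.047700796848886284 0.2208188063065212
0.86 [409.4 242.7] [-126.5   55.6]
0.81 [336.1 280.6] [34.8 -1.4]
0.48 [346.1 226.4] [-113.3  -69.5]
```

View pics/g.png

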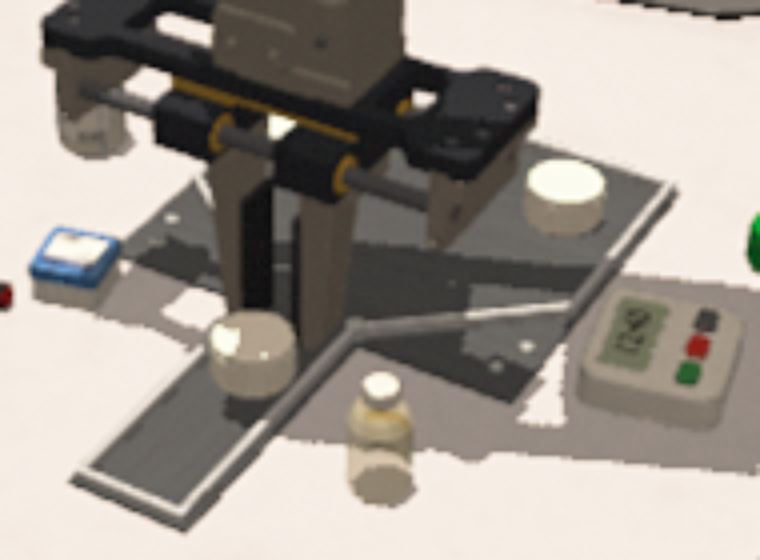

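The first cap is through the gate, at about (250,350) in the crop, with the bystanders untouched. I'll push it home, then go round to the +y cap.

```bash

python3 -m inch '[[[0.8,0,0],[0,0,0],22],[[1,0,0],[0,0,0],22],[[1,0,0],[0,0,0],22],[[1,0,0],[0,0,0],22],[[1,0,0],[0,0,0],22]]'
python3 -m inch '[[[0.9,0,0],[0,0,0],22],[[0.5,0,0],[0,0,0],22],[[0.3,0,0],[0,0,0],22],[[0,0,0],[0,0,0],22],[[-1,0,0],[0,0,0],22]]'
python3 -m inch '[[[-2,0,0],[0,0,0],22],[[0,0,-2],[0,0,0],22],[[0,0,-2],[0,0,0],22],[[-3.8,0,0],[0,0,0],22],[[-3.8,0,0],[0,0,0],22]]'
python3 -m inch '[[[-3.8,0,0],[0,0,0],22],[[-4.5,-3.95,0],[0,0,0],22],[[-4.5,-3.95,0],[0,0,0],22],[[0,0,0],[0,0,0.148],22],[[0,0,0],[0,0,0.148],22]]'
python3 -m inch '[[[0,0,0],[0,0,0.148],22],[[0,0,0],[0,0,0.149],22],[[0,0,0],[0,0,0],22],[[0,0,0],[0,0,0],22],[[0,0,0],[0,0,0],22]]'
python3 st.py;python3 sd.py pics/h.png;  python3 -c "
from h import *
for c in caps():print(c)"
```

```text
t: 8.3
eef_pos: [0.4893, 0.2922, 0.0116]
orientation: [2.141, 2.299, 0.0]
force: [0.5, -0.2, 0.5]
grip_width: 0.22
finger_force: 0.1
t: 8.93
eef_pos: [0.4889, 0.2983, 0.0116]
orientation: [2.14, 2.3, 0.0]
force: [0.9, -0.0, 0.2]
grip_width: 0.221
finger_force: 0.0
t: 9.55
eef_pos: [0.4956, 0.2006, 0.0519]
orientation: [2.141, 2.299, 0.0]
force: [-0.2, 0.5, 0.1]
grip_width: 0.22
finger_force: 0.0
t: 10.18
eef_pos: [0.425, 0.0675, 0.0517]
orientation: [2.464, 1.949, -0.0]
force: [0.4, -0.2, 0.7]
grip_width: 0.221
finger_force: 0.0
t: 10.8
eef_pos: [0.4259, 0.0691, 0.0516]
orientation: [2.718, 1.575, -0.0]
force: [0.1, -0.2, 0.3]
grip_width: 0.218
finger_force: 0.0
t 10.8 tray xy [-150.1   78.1] z 51.6 yaw err deg -33.9 tilt [ 0. -0. -1.] F [ 0.1 -0.2  0.3] ff 0.0 0.21770975786246843
0.86 [341.8 225.1] [-112.9  -78.7]
0.74 [406.8 242.6] [-124.4   51.4]
0.63 [316.8 305.7] [103.2   5. ]
(array([386.6, 217.7]), 243, array([-102.3,  -63.8]))
(array([279.1, 260. ]), 244, array([ 1.078e+02, -1.000e-01]))
(array([404.7, 278.9]), 161, array([-124.5,   55.1]))
```

View pics/h.png

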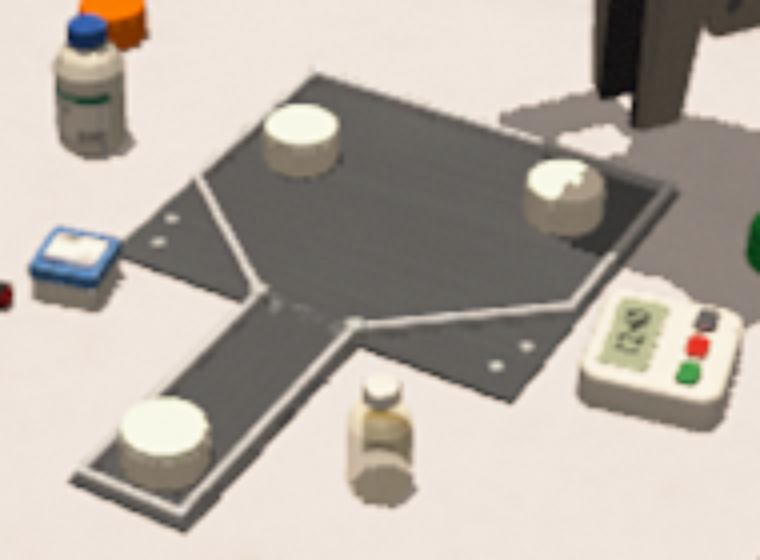

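Cap 1 lies at the slot end at (107.8, -0.1) mm, and the fingers stand behind the +y cap. I'll work out the curved push.

```bash
cat > arc.py <<'E'
import sys,numpy as np
# cap x,y ; theta deg ; end y ; nest ; rows ; step mm ; start TCP
x,y,th,ye,n,v,tx,ty=map(float,sys.argv[1:]); n=int(n); th=np.radians(th)
d=lambda a:np.array([np.cos(a),np.sin(a)])
ths=th*(1-np.arange(n+1)/n)
lat=sum(v*d((ths[i]+ths[i+1])/2) for i in range(n))
L=(ye-lat[1]-y)/np.sin(th); c=np.array([x,y])+L*d(th)
t0=c-23.8*d(th); sh=t0-[tx,ty]; f=d(th); r=np.array([f[1],-f[0]])
print("straight TCP shift tool x,y mm",sh@f,sh@r,"cap at",c)
p=t0
for i in range(n):
    c=c+v*d((ths[i]+ths[i+1])/2); q=c-23.8*d(ths[i+1]); s=q-p; f=d(ths[i]); r=np.array([f[1],-f[0]])
    print("row x,y cm",(s@f/10).round(2),(s@r/10).round(2),"turn",(-(ths[i+1]-ths[i])).round(3)); p=q
print("end cap",c,"tcp",p)
E
python3 arc.py -124 60 -33.9 -0.7 4 8 -150.1 78.1
```

```text
straight TCP shift tool x,y mm 100.29084662978586 0.4660750158562353 cap at [-47.36302389   8.50208923]
row x,y cm 0.82 0.29 turn -0.148
row x,y cm 0.82 0.29 turn -0.148
row x,y cm 0.82 0.29 turn -0.148
row x,y cm 0.82 0.29 turn -0.148
end cap [-17.17013456  -0.7       ] tcp [-40.97013456  -0.7       ]
```

```bash

python3 -m inch '[[[0,0,2],[0,0,0],22],[[0,0,1.2],[0,0,0],22],[[0,0,0.8],[0,0,0],22],[[0,0,0],[0,0,0],22],[[0.4,0,0],[0,0,0],22]]'
python3 -m inch '[[[0.7,0,0],[0,0,0],22],[[1,0,0],[0,0,0],22],[[1,0,0],[0,0,0],22],[[1,0,0],[0,0,0],22],[[1,0,0],[0,0,0],22]]'
python3 -m inch '[[[1,0,0],[0,0,0],22],[[1,0,0],[0,0,0],22],[[1,0,0],[0,0,0],22],[[1,0,0],[0,0,0],22],[[0.9,0,0],[0,0,0],22]]'
python3 st.py; python3 sd.py
python3 -m inch '[[[0.8,0.29,0],[0,0,-0.148],22],[[0.8,0.29,0],[0,0,-0.148],22],[[0.8,0.29,0],[0,0,-0.148],22],[[0.8,0.29,0],[0,0,-0.148],22],[[0,0,0],[0,0,0],22]]'
python3 st.py; python3 sd.py pics/i.png
```

```text
t: 11.58
eef_pos: [0.4281, 0.0729, 0.0118]
orientation: [2.72, 1.573, 0.0]
force: [0.7, 0.4, -0.1]
grip_width: 0.219
finger_force: 0.0
t: 12.2
eef_pos: [0.4518, 0.1143, 0.0116]
orientation: [2.719, 1.573, 0.0]
force: [0.4, -0.3, -0.3]
grip_width: 0.222
finger_force: 0.1
t: 12.82
eef_pos: [0.4762, 0.1566, 0.0116]
orientation: [-2.719, -1.573, 0.0]
force: [0.6, -0.6, 0.4]
grip_width: 0.217
finger_force: 0.1
t 12.825 tray xy [-66.5  21.8] z 11.6 yaw err deg -33.99 tilt [-0.  0. -1.] F [ 0.6 -0.6  0.4] ff 0.0873984096780589 0.21686190415993975
0.89 [360.4 254.1] [-50.2  -3.2]
0.89 [316.6 308.5] [108.8   8.2]
0.39 [345.  267.9] [-2.1 -6.2]
0.32 [364.2 310.7] [74.8 73.5]
t: 13.55
eef_pos: [0.4962, 0.183, 0.0116]
orientation: [2.143, 2.297, 0.0]
force: [-0.6, -0.3, -0.6]
grip_width: 0.221
finger_force: 0.0
t 13.55 tray xy [-41.6  -0.1] z 11.6 yaw err deg -0.11 tilt [ 0.  0. -1.] F [-0.6 -0.3 -0.6] ff 0.0 0.22066561781542843
0.8 [349.7 264.9] [-13.5  -3.6]
0.58 [314.9 303.3] [100.   -0.6]
0.41 [344.6 224.3] [-118.   -75.6]
```

View pics/i.png

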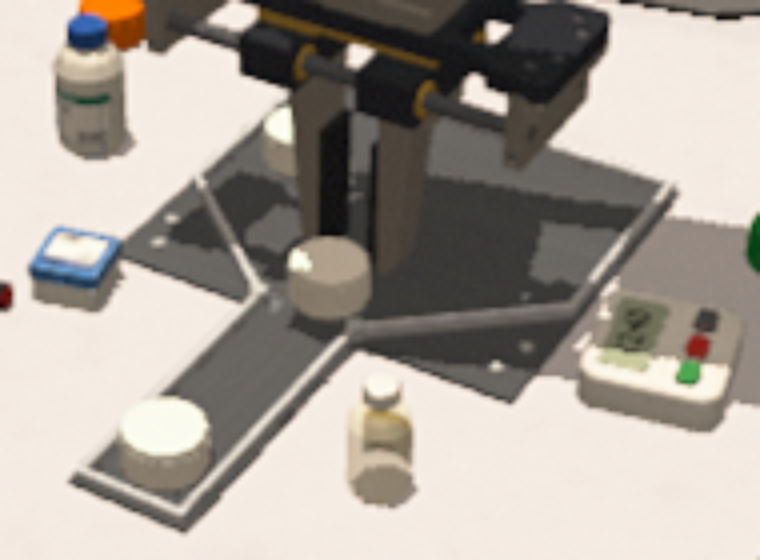

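The second cap stands at the gate mouth at about (330,278) in the crop, nested in the fingers. I'll push it straight on.

```bash

python3 -m inch '[[[0.4,0.05,0],[0,0,0],22],[[0.8,0.02,0],[0,0,0],22],[[0.8,0,0],[0,0,0],22],[[1,0,0],[0,0,0],22],[[1,0,0],[0,0,0],22]]'
python3 st.py
python3 -m inch '[[[1,0,0],[0,0,0],22],[[1,0,0],[0,0,0],22],[[1,0,0],[0,0,0],22],[[1,0,0],[0,0,0],22],[[0.6,0,0],[0,0,0],22]]'
python3 st.py
python3 -m inch '[[[0.3,0,0],[0,0,0],22],[[0,0,0],[0,0,0],22],[[-1,0,0],[0,0,0],22],[[-2,0,0],[0,0,0],22],[[0,0,-2],[0,0,0],22]]'
python3 -m inch '[[[0,0,-2],[0,0,0],22],[[-3.8,0,0],[0,0,0],22],[[-3.8,0,0],[0,0,0],22],[[-3.8,0,0],[0,0,0],22],[[0,0,0],[0,0,0],22]]'
python3 st.py; python3 sd.py
```

```text
t: 14.28
eef_pos: [0.4939, 0.2236, 0.0116]
orientation: [-2.142, -2.298, -0.0]
force: [-0.4, -0.3, 0.2]
grip_width: 0.219
finger_force: 0.0
t 14.275 tray xy [-0.9 -0.7] z 11.6 yaw err deg -0.07 tilt [ 0.  0. -1.] F [-0.4 -0.3  0.2] ff 0.043519537448324375 0.21939536347503688
t: 14.9
eef_pos: [0.4908, 0.2694, 0.0116]
orientation: [2.142, 2.298, 0.0]
force: [-0.5, -0.9, -0.5]
grip_width: 0.215
finger_force: 0.0
t 14.9 tray xy [45.  -0.8] z 11.6 yaw err deg -0.05 tilt [ 0.  0. -1.] F [-0.5 -0.9 -0.5] ff 0.048579692175749756 0.21455289500003563
t: 15.52
eef_pos: [0.4912, 0.2386, 0.0305]
orientation: [-2.143, -2.295, 0.006]
force: [0.1, 1.5, 0.0]
grip_width: 0.217
finger_force: 0.0
t: 16.15
eef_pos: [0.5001, 0.1248, 0.0515]
orientation: [-2.146, -2.294, 0.001]
force: [0.7, -1.0, -0.6]
grip_width: 0.219
finger_force: 0.0
t 16.15 tray xy [-99.9   0.1] z 51.5 yaw err deg -0.28 tilt [-0.001 -0.001 -1.   ] F [ 0.7 -1.  -0.6] ff 0.0 0.21933553479530768
0.92 [321.6 290.7] [68.9 -8. ]
0.63 [315. 303.] [99.4 -0.9]
0.62 [345.1 227.7] [-108.5  -68.8]
```

```bash

python3 -m inch '[[[-1.25,4.32,0],[0,0,0],22],[[-1.25,4.33,0],[0,0,0],22],[[0,0,0],[0,0,-0.157],22],[[0,0,0],[0,0,-0.157],22],[[0,0,0],[0,0,-0.157],22]]'
python3 -m inch '[[[0,0,0],[0,0,-0.157],22],[[0,0,0],[0,0,-0.157],22],[[0,0,0],[0,0,0],22],[[0,0,0],[0,0,0],22],[[0,0,0],[0,0,0],22]]'
python3 st.py; python3 sd.py pics/j.png; python3 -c "
from h import *
for c in caps():print(c)"; python3 arc.py -102.3 -63.8 45 -0.7 5 8 -124.9 -86.4
```

```text
t: 16.88
eef_pos: [0.5886, 0.1099, 0.0514]
orientation: [-1.539, -2.739, 0.0]
force: [-0.2, -0.0, 0.7]
grip_width: 0.219
finger_force: 0.0
t: 17.5
eef_pos: [0.5887, 0.1093, 0.0516]
orientation: [-1.103, -2.942, -0.0]
force: [0.4, -0.0, 0.8]
grip_width: 0.219
finger_force: 0.0
t 17.5 tray xy [-121.6  -87.1] z 51.6 yaw err deg 44.81 tilt [ 0.  0. -1.] F [ 0.4 -0.   0.8] ff 0.0 0.21891108970168607
0.74 [321.5 292.6] [73.  -5.7]
0.69 [342.7 224.9] [-114.4  -77.6]
0.56 [313.5 305.6] [105.7   0.4]
(array([298.3, 258.5]), 259, array([71.4,  0. ]))
(array([278.9, 260.1]), 252, array([108.1,  -0. ]))
straight TCP shift tool x,y mm 76.28067500256434 -5.16665782246538e-15 cap at [-54.13227604 -15.63227604]
row x,y cm 0.83 -0.31 turn 0.157
row x,y cm 0.83 -0.31 turn 0.157
row x,y cm 0.83 -0.31 turn 0.157
row x,y cm 0.83 -0.31 turn 0.157
row x,y cm 0.83 -0.31 turn 0.157
end cap [-18.08257271  -0.7       ] tcp [-41.88257271  -0.7       ]
```

View pics/j.png

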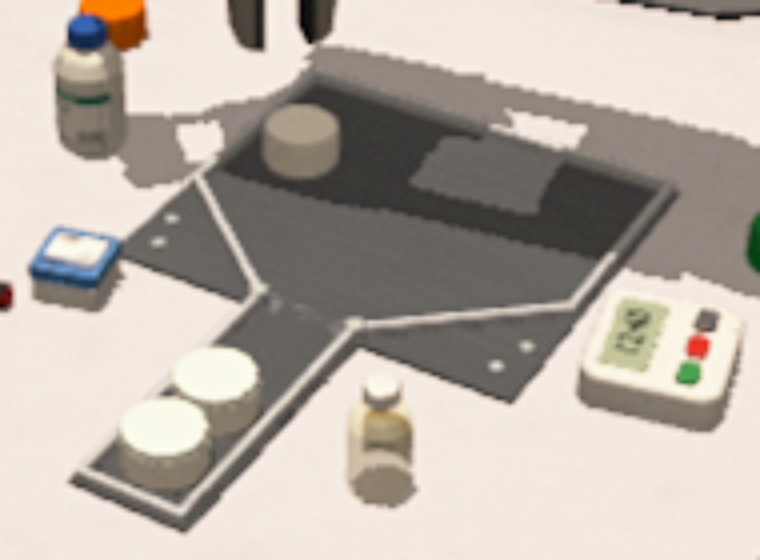

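Two caps are in the slot and the third, at (302,140) in the crop, is ahead of the fingers. I'll correct 3 mm sideways, go down and push.

```bash

python3 -m inch '[[[-0.5,-0.28,0],[0,0,0],22],[[0,0,2],[0,0,0],22],[[0,0,1.2],[0,0,0],22],[[0,0,0.8],[0,0,0],22],[[0,0,0],[0,0,0],22]]'
python3 st.py
python3 -m inch '[[[0.4,0,0],[0,0,0],22],[[0.7,0,0],[0,0,0],22],[[0.9,0,0],[0,0,0],22],[[1,0,0],[0,0,0],22],[[1,0,0],[0,0,0],22]]'
python3 -m inch '[[[1,0,0],[0,0,0],22],[[1,0,0],[0,0,0],22],[[1,0,0],[0,0,0],22],[[0.9,0,0],[0,0,0],22],[[0,0,0],[0,0,0],22]]'
python3 st.py; python3 sd.py
```

```text
t: 18.27
eef_pos: [0.5899, 0.1036, 0.0105]
orientation: [-1.1, -2.941, 0.001]
force: [-0.2, 1.0, -0.3]
grip_width: 0.22
finger_force: 0.0
t 18.275 tray xy [-127.4  -87.9] z 10.5 yaw err deg 44.9 tilt [-0.002 -0.    -1.   ] F [-0.2  1.  -0.3] ff 0.0 0.22020127570029316
t: 18.9
eef_pos: [0.5598, 0.1305, 0.0117]
orientation: [1.1, 2.943, 0.0]
force: [0.6, 0.0, -0.3]
grip_width: 0.218
finger_force: 0.1
t: 19.52
eef_pos: [0.5304, 0.156, 0.0115]
orientation: [-1.099, -2.943, 0.0]
force: [-1.0, -0.5, 0.2]
grip_width: 0.219
finger_force: 0.0
t 19.525 tray xy [-71.  -32.3] z 11.5 yaw err deg 44.94 tilt [-0. -0. -1.] F [-1.  -0.5  0.2] ff 0.0 0.21924621924609086
0.95 [317.2 307.9] [107.1   8.3]
0.85 [353.9 245.9] [-65.8 -25.3]
0.77 [321.8 289.4] [66.  -9.5]
```

```bash

python3 -m inch '[[[0.83,-0.31,0],[0,0,0.157],22],[[0.83,-0.31,0],[0,0,0.157],22],[[0.83,-0.31,0],[0,0,0.157],22],[[0.83,-0.31,0],[0,0,0.157],22],[[0.83,-0.31,0],[0,0,0.157],22]]'
python3 -m inch '[[[0,0,0],[0,0,0],22],[[0,0,0],[0,0,0],22],[[0,0,0],[0,0,0],22],[[0,0,0],[0,0,0],22],[[0,0,0],[0,0,0],22]]'
python3 st.py; python3 sd.py pics/k.png
```

```text
t: 20.25
eef_pos: [0.4973, 0.1824, 0.0116]
orientation: [2.149, 2.292, 0.0]
force: [-0.5, 0.2, -0.4]
grip_width: 0.221
finger_force: 0.1
t: 20.88
eef_pos: [0.4973, 0.1824, 0.0116]
orientation: [-2.142, -2.298, 0.0]
force: [0.2, 0.5, 0.8]
grip_width: 0.219
finger_force: 0.0
t 20.875 tray xy [-42.3  -1.1] z 11.6 yaw err deg -0.06 tilt [-0. -0. -1.] F [0.2 0.5 0.8] ff 0.0 0.219380151346271
0.86 [320.9 290.5] [69.1 -9.3]
0.72 [316.7 306.5] [104.8   5.8]
0.62 [350.5 260.9] [-24.1  -8.1]
0.26 [344.3 270.1] [ 3.7 -4.2]
```

View pics/k.png

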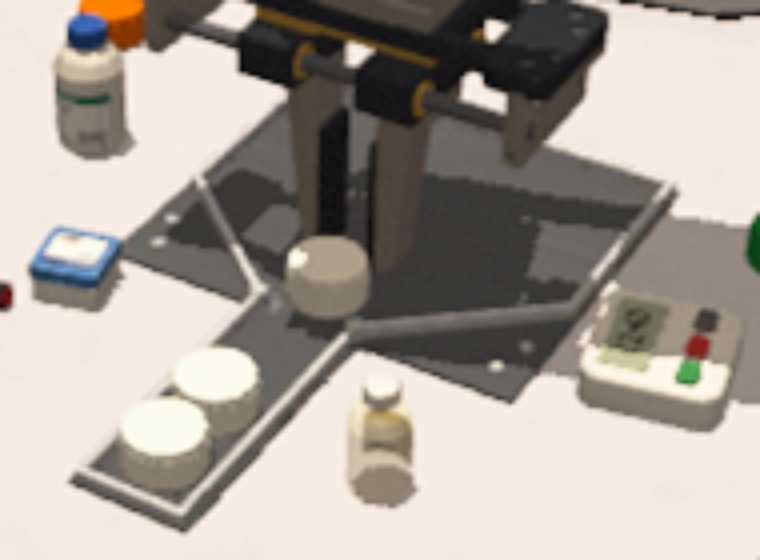

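The third cap is at the gate mouth at about (328,277) in the crop, just as the second was. I'll push it in, then withdraw and look.

```bash

python3 -m inch '[[[0.4,-0.03,0],[0,0,0],22],[[0.8,0,0],[0,0,0],22],[[0.8,0,0],[0,0,0],22],[[1,0,0],[0,0,0],22],[[1,0,0],[0,0,0],22]]'
python3 -m inch '[[[0.7,0,0],[0,0,0],22],[[0.4,0,0],[0,0,0],22],[[0,0,0],[0,0,0],22],[[-1,0,0],[0,0,0],22],[[-2,0,0],[0,0,0],22]]'
python3 -m inch '[[[0,0,-2],[0,0,0],22],[[0,0,-3],[0,0,0],22],[[-4,0,-2],[0,0,0],22],[[-5,0,0],[0,0,0],22],[[-3,0,0],[0,0,0],22]]'
python3 -m inch '[[[0,0,0],[0,0,0],22],[[0,0,0],[0,0,0],22],[[0,0,0],[0,0,0],22],[[0,0,0],[0,0,0],22],[[0,0,0],[0,0,0],22]]'
python3 st.py; python3 sd.py;python3 -c "
from h import *
im=get_image('top')
for c in caps(im):print(c)
a=cv2.imread('pics/top0.png')[140:330,255:455];b=im[140:330,255:455]
s=get_image('side')[150:330,180:480];cv2.imwrite('pics/l.png',np.hstack([cv2.resize(b,(400,380)),cv2.resize(s,(400,380))]))"
```

```text
t: 21.6
eef_pos: [0.494, 0.2232, 0.0116]
orientation: [2.142, 2.298, 0.0]
force: [-0.3, 0.0, -0.0]
grip_width: 0.22
finger_force: 0.0
t: 22.22
eef_pos: [0.4954, 0.2025, 0.0116]
orientation: [2.141, 2.299, -0.0]
force: [-0.4, -1.2, -1.1]
grip_width: 0.218
finger_force: 0.0
t: 22.85
eef_pos: [0.5035, 0.0805, 0.0819]
orientation: [2.144, 2.296, 0.0]
force: [-0.3, 0.2, 0.1]
grip_width: 0.22
finger_force: 0.0
t: 23.48
eef_pos: [0.5037, 0.0842, 0.0815]
orientation: [-2.141, -2.299, 0.0]
force: [-0.9, 1.3, 0.1]
grip_width: 0.218
finger_force: 0.0
t 23.475 tray xy [-140.6   -0.6] z 81.5 yaw err deg -0.02 tilt [-0.  0. -1.] F [-0.9  1.3  0.1] ff 0.0 0.21795460936636407
0.72 [313.5 304.2] [102.9  -1.3]
0.67 [337.5 276.9] [25.3 -4.5]
0.6 [320.5 291.3] [71.1 -8.8]
(array([318.2, 256.7]), 243, array([33.8, -0.2]))
(array([298.4, 258.3]), 249, array([71.2, -0.3]))
(array([279. , 260.1]), 247, array([ 1.08e+02, -1.00e-01]))
```

View pics/l.png

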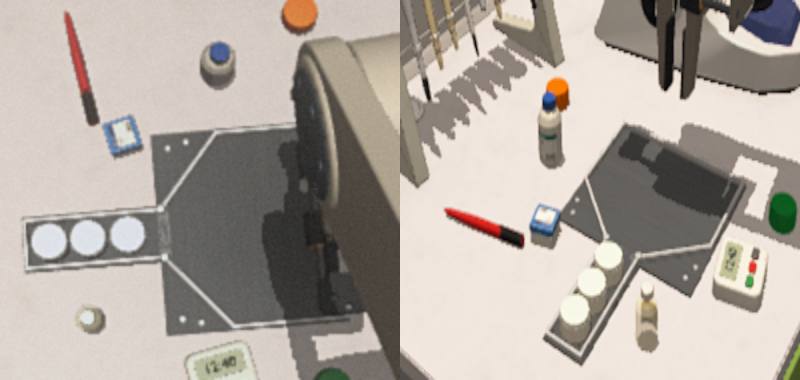

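All three caps lie in a row in the slot, with centres at tray x = 34, 71 and 108 mm. The nearest one's rear edge is about 17 mm past the gate. The bystanders look undisturbed and the arm is clear, so I'm handing in.

```bash
python3 -c "from bench import sign_off;print(sign_off())"
```

```text
the job is handed in; nothing more can be done
None
```

All three white caps were swept one at a time through the gate and lie wholly inside the slot; the bystanders look undisturbed, the arm is clear of everything, and the job was handed in at about 24 s of the 61 s allowed.

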